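# Fit the vial rack on the sample changer

## Task

Fit the vial rack onto the sample changer: lower it over the spindle, turn it under light pressure until its four holes find the turntable's four studs, and let it down until it is fully seated. Then turn the seated rack, with the turntable under it, until its index tongue faces the pointer on the housing, and let go. The changer's bearing is delicate: never put more than 25 N on it, and do not disturb the vials and the beaker.

Things in the scene. Friction and masses are not known exactly. Their poses are not given: they have to be found in the camera images.
- vial_rack: loose vial rack, about 0.35 kg: dark grey base disc 144 mm across, 8 mm thick; on posts above it a white ring with eight vial pockets (32 to 36 mm up); black T handle in the middle. Origin: centre of the disc's underside, z up, -x towards the index tongue. Four through holes 10 mm across on a 28 mm radius, 45 deg off its x and y axes
- rack_bore (a point): centre of the mouth of the bore in the middle of the rack's underside (same point as the rack's origin): 17 mm across, flared to 21 mm at the mouth, 33 mm deep; it fits over the spindle
- rack_grip (a point): middle of the rack's black handle bar, 65 mm above the disc's underside, turned as the rack is. The bar is 56 mm long along the rack's x, 16 mm wide along its y and 22 mm high, on a neck 12 mm across that widens from 40 mm height down to a 27 mm boss; the top of the pocket ring lies 18 mm below the bar
- index (a point): tip of the pointed index tongue on the rim of the rack's base disc, 84 mm from the rack's axis on its -x side, 3 mm above the underside
- changer: the sample changer, fixed to the bench: a white housing 230 mm (x) by 196 mm (y) and 54 mm high, sloping key panel at its front (-x), turntable on top. Origin: on the bench under the turntable's axis; z up
- seat (a point): centre of the turntable's plate, 64 mm above the bench, where the seated rack's underside lies; turned as the housing, not as the turntable. On the plate stand four studs, 8 mm across, 12 mm tall, 1 mm chamfers, a quarter turn apart on a 28 mm radius. The turntable's angle is not measured and differs each time. It has a spring: gives from 2 N, then 4 N per mm, hard down after 4 mm (about 18 N)
- spindle_tip (a point): top of the spindle in the middle of the turntable, 26 mm above the seat: 15 mm across, tapered to 7 mm over its last 8 mm. The turntable turns freely round it, without end stops, against a steady drag of about 0.22 N m: it stays put under a rack turned on its stud tips with up to about 6 N, and is dragged along if pressed much harder
- pointer (a point): tip of the dark pointer that stands on the housing in front of the turntable, 87 mm from its axis on the housing's -x side, 3 mm above the seat plane; with the rack seated and its tongue facing the pointer, the two tips are 3 mm apart
- vial_0: capped sample vial, 22 mm across, 56 mm tall, stands behind the work; leave alone
- vial_1: second such vial; leave alone
- beaker_100: empty glass beaker, 54 mm across, 70 mm tall, beside the vials; leave alone

How it is judged (in metres and radians):
On the way:
1. the rack is down on the turntable with the studs through its holes (z of vial_rack in the frame of seat below 0.003 m and horizontal distance between vial_rack and seat below 0.005 m), for 0.2 s.
At the end, for the whole second after the job is handed in: the rack rests at rest on the turntable, its underside within 2.5 mm above the seat (studs through all four holes), centred within 4 mm and level within 0.05 rad, with the tip of its index tongue within 7.5 mm of the tip of the pointer (about 4.5 deg either way of dead opposite) (z of vial_rack in the frame of seat between -0.006 and 0.0025 m and horizontal distance between vial_rack and seat below 0.004 m and angle between vial_rack's own z axis and vertical below 0.05 rad and horizontal distance between index and pointer below 0.0075 m and linear speed of vial_rack below 0.01 m/s and angular speed of vial_rack below 0.05 rad/s); the robot touches nothing.
It fails at once if the sample changer is loaded with more than 25 N (contact force between changer and anything else above 25 N).
It fails at once if a vial or the beaker is shifted by more than 20 mm or tipped (distance of any of vial_0, vial_1, beaker_100 from where it was at the start of the episode above 0.02 m or angle between any of vial_0, vial_1, beaker_100's own z axis and vertical above 0.4 rad).
It fails at once if the rack is tipped (angle between vial_rack's own z axis and vertical above 0.5 rad).
It also fails if it takes over 72 s, if anything falls off the work surface, if the arm or the gripper's body presses on something with over 40 N, if the wrist force passes 120 N, or if a joint passes its speed limit or range.

## Robot

A 6-joint arm with a two-finger parallel gripper is mounted at the origin on a cart in front of the work surface, level with it; the furniture and walls round the work are solid. World frame = base frame: x ahead of the robot, y to its left, z up, the work surface at z = 0. Lengths are in m, angles in degrees, forces in N, time in s.
With the tool pointing down it reaches from about 0.275 to 0.775 m from the base axis. Payload 14.6 kg.
Tool frame: the origin (TCP) lies midway between the tips of the shut fingers; the grasp point (between the pads) lies 19 mm behind it; z points along the fingers, y is the line along which they close (so a half turn about z gives the same grasp; the last joint's range is limited). The gripper opens to 85 mm and grips with 20 to 120 N. Pads are 22 mm wide; open, the fingers measure 114 mm over their backs; the gripper's body (76 mm by 85 mm) begins 54 mm behind the grasp point. The pads swing forward as they close: fully open they stand 13 mm farther back than shut.
Start: joints at [58.138, 15.075, -2.767, 72.158, 0, 81.102], TCP at [0.205, 0.483, 0.231] pointing down, gripper open.
Joint ranges: [-151.79, 151.79], [-50.71, 97.33], [-67.44, 78.34], [-121.81, 120.89], [-77.56, 73.72], [-180, 180]. Speed limits (degrees/s): [108.29, 108.29, 147.25, 159.86, 180, 180].

## Interface

Orientations are given as [roll, pitch, yaw] about the fixed x, y, z axes, in that order (R = Rz(yaw) Ry(pitch) Rx(roll)).
In Python, from bench import robot, vision gives the robot as it stands. The module is installed in compiled form; this text tells all that it offers.
- The arm moves only by the tool move_arm, never from a script. Its argument "motion" is a list that holds one entry, the list of rows, each a list of 4 numbers: the shift along the tool's x, y, z in mm, then the turn about the tool's z in rad. In form: [[[dx, dy, dz, twist], ...]]. A call has 1 to 12 rows; each row shifts and turns the commanded pose from where the row before left it, along the tool's axes as they then stand; what a row does not reach is not made up. A row lasts 1/10 s, in which the tool goes at most 50 mm and 8.59 degrees, less where a joint would pass 70% of its speed; a pose out of reach is approached as far as the arm can. A call with a gripper value outside its range is refused whole. "hand" is the opening, from -1 (shut) to 1 (fully open), set as the call begins (left out, the last holds). The fingers move at their own pace and stop on an object; "newtons" is the grip in N (left out, the last holds). Time passes only in rows, so rows that do not move let the fingers close. It gives the time, the measured TCP pose, the force, the opening and the grip force at its end, in the units of the state.
- robot.read_state(): the state, without advancing time (a new reading comes with each control period).
- vision.grab_frame(name): name is "scene" or "side" or "wrist"; returns the picture (400x640x3 uint8, blue, green, red); there is no depth.
- vision.get_calibration(name): a dict with "fx", "fy", "cx", "cy" (pixels), "rvec" (rotation vector, rad) and "tvec" (3), from world to camera coordinates, as OpenCV has them. Camera axes: x right, y down, z forward; pixel columns grow to the right and rows downward; lengths in m; the calibration is good to about 2 mm. A picture is of the moment at which its call begins: read the wrist's pose just before it. get_calibration takes no time and is no camera call; for the wrist camera it gives the pose at the moment of the call.
- robot.close_job(): hands the job in; it is judged then, once.
The state is a dict: "t": time; "qpos": joint angles; "joint_velocities": joint speeds; "tau": joint torques, N m; "position": TCP position; "tcp_rot": TCP orientation; "contact_force": force on the tool from outside, world axes, zero at the start; "moment": the same for the moment, N m; "opening": finger opening in m; "grip_force": force on a finger pad.
Only numpy, scipy, OpenCV 4.12 (cv2) and the standard library are available. Lean on these libraries where they do the work, as an engineer would, in place of code of your own. Each camera call takes 0.05 s, during which the arm holds its last target. There are 200 camera calls.

## Working session

There is one attempt and no reset: what is moved stays moved. The work goes in short steps, Python scripts to look and compute and a tool call to move; the robot and the scene stay as the last step left them, time stands still between calls to the robot, and variables do not carry over. Pictures are saved under pics/ and viewed, at most 10 in all, crops included, and the job is handed in when it is done.

Besides the shell and the picture viewer there is one more tool, called as name([rows], argument=value, ...), one row to a line, values as JSON. move_arm: Moves the arm, as the interface text tells. Its arguments: {"type":"object","properties":{"motion":{"type":"array","items":{"type":"array","items":{"type":"array","items":{"type":"number"}}}},"hand":{"type":"number"},"newtons":{"type":"number"}},"required":["motion"]}

```bash
mkdir -p pics; cat > h.py <<'E'
import cv2,numpy as np
from bench import robot,vision
def cal(n):
    c=vision.get_calibration(n);K=np.array([[c['fx'],0,c['cx']],[0,c['fy'],c['cy']],[0,0,1.]])
    R=cv2.Rodrigues(np.array(c['rvec'],float))[0];return K,R,np.array(c['tvec'],float).ravel()
def ray(C,u,v,z):
    K,R,t=C;d=R.T@np.linalg.solve(K,[u,v,1]);o=-R.T@t;return o+d*(z-o[2])/d[2]
def proj(C,p):
    K,R,t=C;q=K@(R@np.array(p,float)+t);return q[:2]/q[2]
E
python3 - <<'E'
from h import *
s=robot.read_state();print(s)
for n in("scene","side","wrist"):
    C=cal(n);print(n,(-C[1].T@C[2]).round(3));cv2.imwrite(f"pics/{n}0.png",vision.grab_frame(n))
a=cv2.imread("pics/scene0.png");b=cv2.imread("pics/side0.png")
E
```

```text
{'t': 0.0, 'qpos': array([ 5.81398699e+01,  1.50975063e+01, -2.80422246e+00,  7.21583362e+01,
        1.35420669e-04,  8.11022195e+01]), 'joint_velocities': array([ 0.02739628,  0.00017524, -0.02127104, -0.081044  ,  0.06903732,
       -0.04844197]), 'tau': array([ 3.80176416e-04, -6.37621450e+01,  3.84569836e+01,  1.36280089e-02,
       -4.69233740e-06, -1.28488853e-05]), 'position': array([0.20466887, 0.48315848, 0.23083417]), 'tcp_rot': array([-1.79940679e+02, -9.42415555e-03,  1.57037645e+02]), 'contact_force': array([-0.08689172,  0.1882173 ,  0.45904438]), 'moment': array([-0.04396421, -0.01762265,  0.03287352]), 'grip_force': 0.0, 'opening': 0.08499688278290904}
scene [ 0.143 -0.605  0.48 ]
side [ 0.338 -0.731  0.606]
wrist [0.13  0.516 0.372]
```

View pics/scene0.png

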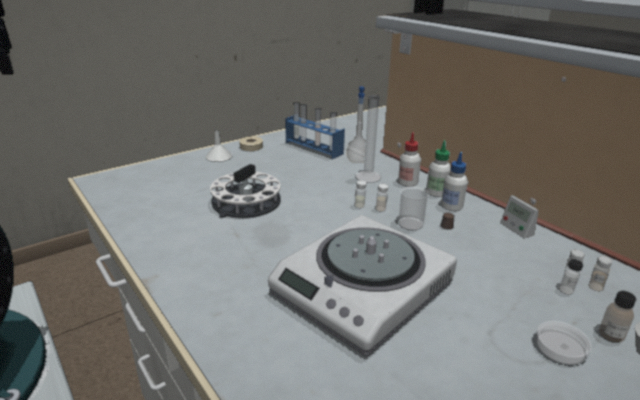

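View pics/wrist0.png

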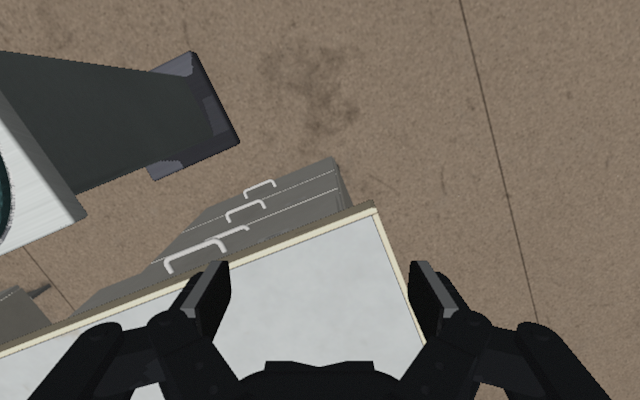

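The scene view shows the rack at about (245,190) with its bar at (235,177)–(254,168), and the turntable at about (371,257) with the pointer near (328,281). I'll enlarge both.

```bash
python3 - <<'E'
from h import *
a=cv2.imread("pics/scene0.png");b=cv2.imread("pics/side0.png")
S=cal("scene");D=cal("side")
rk=ray(S,244,173,.07);ch=ray(S,371,257,.064);pt=ray(S,328,281,.067)
print(rk,ch,pt, ray(S,360,205,0),ray(S,381,209,0),ray(S,411,226,0))
t=[]
for im,C in((a,S),(b,D)):
    for p in(rk,ch):
        u,v=proj(C,p).astype(int);w,hh=(50,37) if p is rk else (100,75)
        u=max(w,min(640-w,u));v=max(hh,min(400-hh,v));print(u-w,v-hh,400/(2*w))
        t.append(cv2.resize(im[v-hh:v+hh,u-w:u+w],(400,300),interpolation=cv2.INTER_CUBIC))
cv2.imwrite("pics/crop1.png",np.vstack([np.hstack(t[:2]),np.hstack(t[2:])]))
E
```

```text
[0.55381947 0.1830588  0.07      ] [ 0.56960639 -0.17873491  0.064     ] [ 0.47869223 -0.18981019  0.067     ] [0.7441701  0.04001658 0.        ] [0.76822404 0.0020209  0.        ] [ 0.76903273 -0.08112646  0.        ]
193 136 4.0
270 182 2.0
224 140 4.0
236 201 2.0
```

View pics/crop1.png

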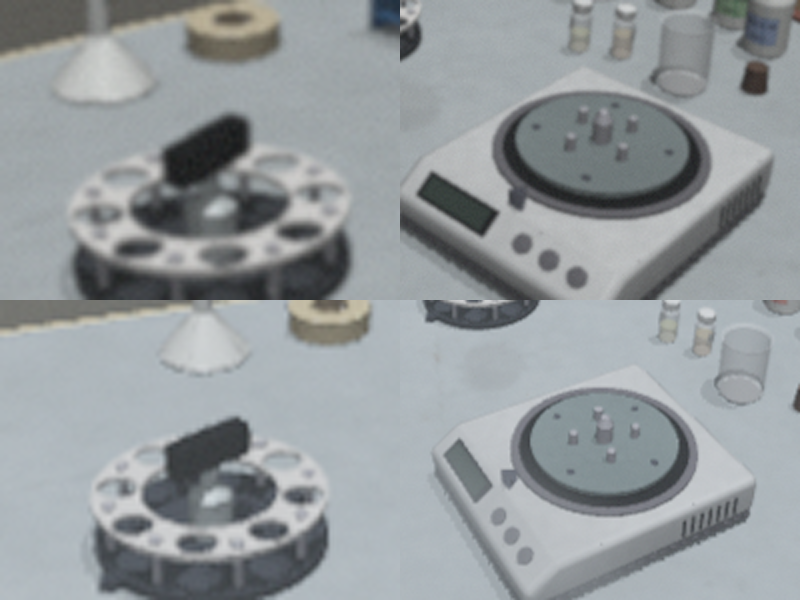

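The crops show the black bar, the white ring, the four stud tops and the dark pointer in both views. The tongue is at the lower left of the disc in the side view, at about (100,580).

```bash
python3 - <<'E'
from h import *
S=cal("scene");D=cal("side")
f=lambda C,o,s,u,v,z:ray(C,o[0]+u/s,o[1]+v/s,z).round(4)
print("ring",f(S,(193,136),4,210,207,.036),f(D,(224,140),4,210,195,.036))
print("bar ends",f(S,(193,136),4,165,160,.070),f(S,(193,136),4,245,125,.070),f(D,(224,140),4,168,157,.07),f(D,(224,140),4,245,127,.07))
print("tongue",f(D,(224,140),4,100,284,.003))
for C,o,P in((S,(270,182),[(183,111),(232,121),(222,148),(170,138)]),(D,(236,201),[(198,110),(235,129),(211,151),(173,135)])):
    q=np.array([f(C,o,2,u,v,.076)[:2] for u,v in P]);c=q.mean(0);print("studs",c,np.degrees(np.arctan2(*(q-c).T[::-1])))
print("spindle",f(S,(270,182),2,203,113,.09),f(D,(236,201),2,204,117,.09))
print("pointer",f(S,(270,182),2,122,190,.067),f(D,(236,201),2,113,174,.067))
for n in("wrist",):
    K,R,t=cal(n);s=robot.read_state()
    from scipy.spatial.transform import Rotation as Ro
    T=Ro.from_euler('xyz',s['tcp_rot'],degrees=True).as_matrix();print(T.round(3),(T.T@(-R.T@t-s['position'])).round(4),(T.T@R.T).round(3))
E
```

```text
ring [0.5554 0.1836 0.036 ] [0.5573 0.1859 0.036 ]
bar ends [0.5311 0.1817 0.07  ] [0.5849 0.1957 0.07  ] [0.5318 0.1807 0.07  ] [0.5847 0.2015 0.07  ]
tongue [0.4822 0.161  0.003 ]
studs [ 0.575675 -0.17055 ] [ 78.98244183 -11.15465974 -99.77003938 169.51040357]
studs [ 0.577125 -0.16855 ] [ 79.92048278 -13.13909572 -98.56840536 172.35160511]
spindle [ 0.5763 -0.17    0.09  ] [ 0.5773 -0.1662  0.09  ]
pointer [ 0.4877 -0.1851  0.067 ] [ 0.488  -0.1855  0.067 ]
[[-0.921  0.39  -0.   ]
 [ 0.39   0.921 -0.001]
 [ 0.    -0.001 -1.   ]] [ 0.0821  0.0007 -0.1413] [[ 0.    -0.947 -0.32 ]
 [ 1.     0.    -0.   ]
 [ 0.    -0.32   0.947]]
```

move_arm([
  [[-40, -12, 0, 0], [-40, -12, 0, 0], [-40, -12, 0, 0], [-40, -12, 0, 0], [-40, -12, 0, 0], [-40, -12, 0, 0], [-40, -12, 0, 0], [-40, -12, 0, 0], [-40, -12, 0, 0], [-40, -12, 0, 0], [-40, -12, 0, 0], [0, 0, 0, 0]],
], hand=1)

```text
t: 1.35
position: [0.5614, 0.1872, 0.2302]
tcp_rot: [-180.0, -0.0, 156.8]
contact_force: [-0.3, -0.5, 0.3]
opening: 0.0855
grip_force: 0.0
```

move_arm([
  [[0, 0, 0, -0.146], [0, 0, 0, -0.146], [0, 0, 0, -0.146], [0, 0, 0, -0.146], [0, 0, 0, -0.146], [0, 0, 0, 0], [0, 0, 0, 0]],
])

```text
t: 2.05
position: [0.5582, 0.1904, 0.2312]
tcp_rot: [180.0, -0.0, -161.4]
contact_force: [0.7, -0.4, 0.8]
opening: 0.0855
grip_force: 0.0
```

```bash
cat > bar.py <<'E'
from h import *
C=cal("wrist");s=robot.read_state();im=vision.grab_frame("wrist");cv2.imwrite("pics/w1.png",im)
m=(im.max(2)<60).astype(np.uint8);u0,v0=proj(C,[.557,.187,.076]);print(u0,v0,s['position'],s['tcp_rot'])
n,l,st,ce=cv2.connectedComponentsWithStats(m)
for i in range(1,n):
    if st[i,4]>300: print(i,st[i],ce[i].round(1))
E
python3 bar.py
```

```text
315.7002660424128 180.27994867191757 [0.5581889  0.19043813 0.23121331] [ 1.79993229e+02 -1.23884923e-02 -1.61378139e+02]
1 [  62    0   41  190 4738] [83.2 88.9]
3 [   0   22   42  138 2269] [22.2 94.9]
9 [347 125  22  23 362] [358.3 136. ]
17 [ 286  139   74   72 2706] [325.8 181. ]
34 [363 161  20  21 331] [372.6 171.4]
44 [   27   239   613   161 42723] [362.1 352.9]
46 [ 24 268  30  23 355] [ 40.9 277.7]
61 [  6 362  36  26 417] [ 25.6 371.9]
```

View pics/w1.png

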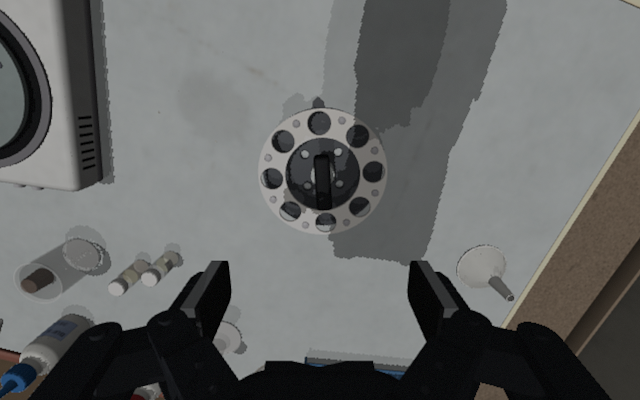

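The wrist view shows the ring centred at about (323,172), the bar upright from (321,155) to (324,208), and the tongue at (318,102).

```bash
python3 - <<'E'
from h import *
C=cal("wrist");im=cv2.imread("pics/w1.png");robot.read_state()
m=np.zeros(im.shape[:2],np.uint8);m[95:245,245:400]=(im[95:245,245:400].min(2)>178)
m=cv2.morphologyEx(m,cv2.MORPH_OPEN,np.ones((3,3)))
cs=max(cv2.findContours(m,cv2.RETR_EXTERNAL,2)[0],key=cv2.contourArea);h=cv2.convexHull(cs)
e=cv2.fitEllipse(h);print(e);c=ray(C,*e[0],.036);
P=np.array([ray(C,*p[0],.036) for p in h]);cc,r=cv2.minEnclosingCircle(P[:,:2].astype(np.float32));print("ring",c,cc,r)
g=im[:,:,:].max(2)<38
ys,xs=np.nonzero(g[145:215,300:345]);
for lo in(150,160,170,180,190,200): 
    x=np.nonzero(g[lo,305:345])[0]+305; print(lo,x.min() if len(x) else None,x.max() if len(x) else None)
t=ray(C,318,99,.003);print("tongue",t,np.degrees(np.arctan2(*(c-t)[1::-1])))
b=[ray(C,u,v,.076) for u,v in((321,156),(324,207))];print("bar",b,np.degrees(np.arctan2(*(b[1]-b[0])[1::-1])))
E
```

```text
Traceback (most recent call last):
ValueError: max() iterable argument is empty
```

```bash
python3 - <<'E'
from h import *
C=cal("wrist");im=cv2.imread("pics/w1.png");robot.read_state()
hsv=cv2.cvtColor(im,cv2.COLOR_BGR2HSV)
print(im[172,275:290:5],im[125,300],im[250,280],im[225,345],im[182,322],im[140,322])
m=np.zeros(im.shape[:2],np.uint8);w=im[95:245,245:400].astype(int)
m[95:245,245:400]=(w.min(2)>110)&((w[...,0]-w[...,2])<6)
cv2.imwrite("pics/m.png",m*255)
m=cv2.morphologyEx(m,cv2.MORPH_OPEN,np.ones((3,3)))
h=cv2.convexHull(max(cv2.findContours(m,cv2.RETR_EXTERNAL,2)[0],key=cv2.contourArea))
e=cv2.fitEllipse(h);print(e);c=ray(C,*e[0],.036)
P=np.array([ray(C,*p[0],.036) for p in h]);print("ring",c,cv2.minEnclosingCircle(P[:,:2].astype(np.float32)))
t=ray(C,318,99,.003);print("tongue",t,np.degrees(np.arctan2(*(c-t)[1::-1])))
b=[ray(C,u,v,.076) for u,v in((321,156),(324,207))];print("bar",b,np.degrees(np.arctan2(*(b[1]-b[0])[1::-1])))
E
```

```text
[[ 68  65  64]
 [115 117 118]
 [100 102 102]] [142 145 147] [143 143 140] [84 83 85] [28 25 24] [60 59 57]
((296.1116943359375, 140.89620971679688), (113.43011474609375, 320.9502868652344), 4.826492786407471)
ring [0.53264875 0.15618381 0.036     ] ((0.5692704916000366, 0.16657014191150665), 0.10530688613653183)
tongue [0.48493031 0.16483258 0.003     ] -10.273101998858163
bar [array([0.53258528, 0.18414178, 0.076     ]), array([0.58097295, 0.20380279, 0.076     ])] 22.11303467024784
```

```bash
python3 - <<'E'
from h import *
C=cal("wrist");im=cv2.imread("pics/w1.png");robot.read_state()
c=ray(C,323,171.5,.036);print("ring",c)
t=ray(C,318,99,.003);print(np.degrees(np.arctan2(*(c-t)[1::-1])))
print([(p,im[p[1],p[0]].tolist()) for p in((320,152),(320,157),(322,200),(324,208),(324,212))])
g=(im.max(2)<45)[150:212,308:340]
for r in range(0,62,4): print(150+r,''.join('#' if x else '.' for x in g[r]))
E
```

```text
ring [0.55525214 0.19444583 0.036     ]
22.836467675126546
[((320, 152), [64, 61, 60]), ((320, 157), [8, 9, 8]), ((322, 200), [11, 11, 11]), ((324, 208), [11, 8, 8]), ((324, 212), [93, 96, 96])]
150 ................................
154 ...........################.....
158 ......#####################.....
162 ......#####################.....
166 ......################...##.....
170 .......###############....##....
174 .......###############.....#..##
178 .......################...######
182 .###....###############.####....
186 ....#########################...
190 #####..#########################
194 #####..#########################
198 ################################
202 ################################
206 ##############################..
210 ................................
```

move_arm([
  [[1, 4, 0, -0.06], [0, 0, 30, 0], [0, 0, 30, 0], [0, 0, 30, 0], [0, 0, 30, 0], [0, 0, 25, 0], [0, 0, 20, 0], [0, 0, 10, 0], [0, 0, 8, 0], [0, 0, 0, 0], [0, 0, 0, 0], [0, 0, 0, 0]],
])

```text
t: 3.3
position: [0.5568, 0.1938, 0.0491]
tcp_rot: [-180.0, 0.1, -157.7]
contact_force: [-1.1, 0.0, 0.2]
opening: 0.0857
grip_force: 0.0
```

move_arm([
  [[0, 0, 0, 0], [0, 0, 0, 0], [0, 0, 0, 0], [0, 0, 0, 0], [0, 0, 0, 0], [0, 0, 0, 0], [0, 0, 0, 0], [0, 0, 0, 0]],
], hand=-1, newtons=50)

```text
t: 4.1
position: [0.5563, 0.1936, 0.0484]
tcp_rot: [-180.0, 0.0, -157.7]
contact_force: [-0.0, -0.9, 5.2]
opening: 0.0151
grip_force: 49.9
```

move_arm([
  [[0, 0, -10, 0], [0, 0, -20, 0], [0, 0, -25, 0], [0, 0, -25, 0], [0, 0, -25, 0], [0, 0, -25, 0], [0, 0, 0, 0], [0, 0, 0, 0]],
])

```text
t: 4.9
position: [0.5561, 0.1937, 0.1778]
tcp_rot: [180.0, -0.0, -157.7]
contact_force: [-1.0, -1.0, -5.0]
opening: 0.0156
grip_force: 49.2
```

move_arm([
  [[6, -15, 0, 0], [10, -25, 0, 0], [12, -31, 0, 0], [12, -31, 0, 0], [10, -25, 0, 0], [6, -15, 0, 0], [3, -10, 0, 0], [0, 0, 0, 0], [0, 0, 0, 0], [0, 0, 0, 0]],
])

```text
t: 5.9
position: [0.5592, 0.0315, 0.1781]
tcp_rot: [180.0, -0.0, -157.6]
contact_force: [-0.5, -0.2, -4.6]
opening: 0.015
grip_force: 49.4
```

```bash
python3 - <<'E'
from h import *
C=cal("wrist");s=robot.read_state();print(s['position'],s['tcp_rot'],s['contact_force'],s['opening'])
im=vision.grab_frame("wrist");cv2.imwrite("pics/w2.png",im);np.savez("w2.npz",K=C[0],R=C[1],t=C[2])
print(proj(C,[.577,-.169,.09]),proj(C,[.488,-.185,.067]))
E
```

```text
[0.55921133 0.03150809 0.17813703] [ 1.79979912e+02 -8.77927797e-03 -1.57644797e+02] [-0.49694622 -0.22742212 -4.61358225] 0.01497410789081496
[ 52.41280756 126.97267435] [71.73316741 -5.06073217]
```

View pics/w2.png

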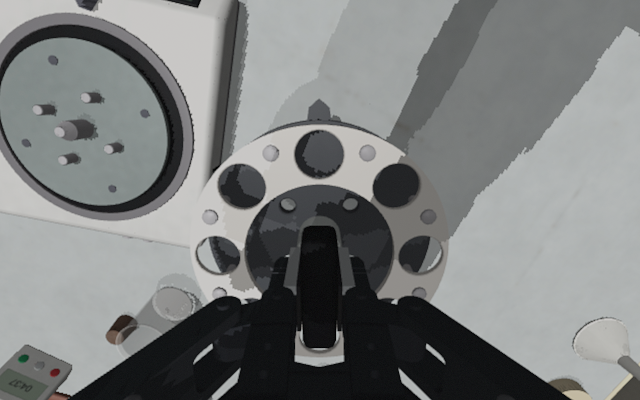

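The wrist view shows the stud tops at (38,110), (87,97), (108,149) and (64,160), the spindle tip at about (59,132), and the held rack's tongue tip at (318,100). The rack is symmetric about u=319.

```bash
python3 - <<'E'
from h import *
d=np.load("w2.npz");C=(d['K'],d['R'],d['t']);im=cv2.imread("pics/w2.png")
a=np.radians(202.35);x=np.array([np.cos(a),np.sin(a)])
g=cv2.cvtColor(im,cv2.COLOR_BGR2GRAY).astype(float);P=[]
for u,v in((38,110),(87,97),(108,149),(64,160),(59,132)):
    w=g[v-9:v+10,u-9:u+10];m=(w>w.max()*.88).astype(np.uint8);n,l,st,ce=cv2.connectedComponentsWithStats(m)
    k=1+np.argmax(st[1:,4]);P.append(ce[k]+[u-9,v-9]);print(st[k,4],P[-1].round(1))
q=np.array([ray(C,*p,.076)[:2] for p in P[:4]]);c=q.mean(0)
print("studs",c,np.linalg.norm(q-c,axis=1),np.degrees(np.arctan2(*(q-c).T[::-1]))%90)
print("spindle",ray(C,*P[4],.090))
t=ray(C,318,99.5,.1327)[:2];tcp=np.array([.5592,.0315]);print("tongue rel tcp along tool x,y",(t-tcp)@x,(t-tcp)@np.array([x[1],-x[0]]))
E
```

```text
55 [ 36.7 109.5]
60 [84.8 97.2]
48 [107.6 148.9]
48 [ 61.6 160. ]
67 [ 58.7 131.6]
studs [ 0.5787444 -0.1645843] [0.0278006  0.02792132 0.027754   0.0279438 ] [80.07072798 80.13592461 80.11694542 80.23144011]
spindle [ 0.57865716 -0.16434975  0.09      ]
tongue rel tcp along tool x,y 0.07925564759042902 -0.00026163216657726016
```

```bash
python3 - <<'E'
from h import *
from scipy.optimize import least_squares
d=np.load("w2.npz");C=(d['K'],d['R'],d['t'])
a=np.radians(202.35);x=np.array([np.cos(a),np.sin(a)]);y=np.array([x[1],-x[0]]);tcp=np.array([.5592,.0315])
for L in([(319,154),(242,186),(396,185),(217,256),(421,256)],[(270,153),(367,153),(210,217),(428,217)]):
    q=np.array([ray(C,u,v,.1657)[:2]-tcp for u,v in L])@np.array([x,y]).T
    r=least_squares(lambda p:np.hypot(*(q-p[:2]).T)-p[2],[0,0,.055]);print((r.x*1e3).round(1),r.fun*1e3)
E
```

```text
[-2.9  0.4 56.7] [ 0.08437591 -0.1762826   0.05742671  0.0990552  -0.06457522]
[-3.4  0.3 62.6] [ 0.08261797 -0.08222739 -0.03444666  0.03405608]
```

move_arm([
  [[4, -12, 0, 0], [8, -25, 0, 0], [10, -32, 0, 0], [10, -32, 0, 0], [10, -32, 0, 0], [9, -28.5, 0, 0], [6, -19, 0, 0], [3, -9, 0, 0], [0, 0, 0, -0.111], [0, 0, 0, -0.112], [0, 0, 0, 0], [0, 0, 0, 0]],
])

```text
t: 7.15
position: [0.5757, -0.1671, 0.1783]
tcp_rot: [180.0, -0.0, -145.1]
contact_force: [1.3, -0.2, -4.1]
opening: 0.0152
grip_force: 49.5
```

move_arm([
  [[0, 0, 0, 0], [0, 0, 0, 0], [0, 0, 0, 0]],
])

```text
t: 7.45
position: [0.5757, -0.1673, 0.1783]
tcp_rot: [-180.0, 0.0, -145.0]
contact_force: [-0.3, -0.3, -4.5]
opening: 0.0153
grip_force: 49.5
```

```bash
python3 - <<'E'
from h import *
s=robot.read_state();print(s['position'],s['tcp_rot'],s['contact_force'],s['moment'])
p=s['position'][:2];a=np.radians(s['tcp_rot'][2]);x=np.array([np.cos(a),np.sin(a)]);y=np.array([x[1],-x[0]])
rc=p-.0035*x+.0003*y;e=np.array([.5787,-.1645])-rc;print(e@x*1e3,e@y*1e3)
for n in("scene","side"): cv2.imwrite(f"pics/{n}1.png",vision.grab_frame(n))
u,v=proj(cal("side"),[.577,-.166,.12]).astype(int);print(u,v);im=cv2.imread("pics/side1.png")[v-75:v+75,u-100:u+100]
u,v=proj(cal("scene"),[.577,-.166,.12]).astype(int);im2=cv2.imread("pics/scene1.png")[v-75:v+75,u-100:u+100]
cv2.imwrite("pics/c2.png",cv2.resize(np.hstack([im,im2]),(800,300),interpolation=2))
E
```

```text
[ 0.57569927 -0.16734867  0.17830961] [-1.79999287e+02  7.14597721e-05 -1.44964887e+02] [-0.25536886 -0.28628053 -4.48047491] [-0.04940037  0.00535907  0.04556692]
-0.59235846481205 0.30984058034746975
338 246
```

View pics/c2.png

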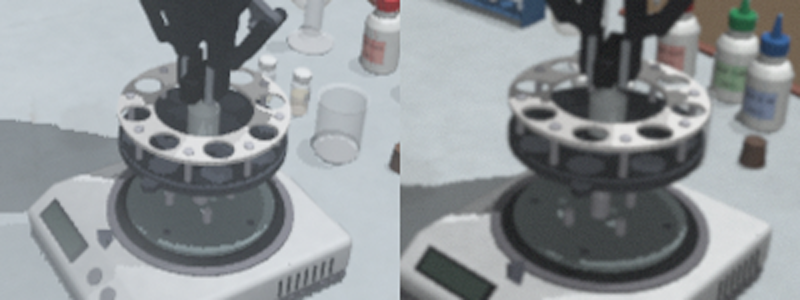

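Rack hangs centred over the spindle, tongue towards the pointer side. Lowering.

move_arm([
  [[-0.6, 0.3, 10, 0], [0, 0, 12, 0], [0, 0, 10, 0], [0, 0, 5, 0], [0, 0, 2, 0], [0, 0, 2, 0], [0, 0, 2, 0], [0, 0, 2, 0], [0, 0, 0, 0]],
])

```text
t: 8.45
position: [0.576, -0.1669, 0.1332]
tcp_rot: [180.0, -0.0, -144.9]
contact_force: [-0.5, 0.3, -4.5]
opening: 0.0151
grip_force: 49.4
```

move_arm([
  [[0, 0, 1.5, 0], [0, 0, 1.5, 0], [0, 0, 1, 0], [0, 0, 1, 0], [0, 0, 0, 0]],
])

```text
t: 8.95
position: [0.5759, -0.1669, 0.1281]
tcp_rot: [180.0, -0.0, -144.9]
contact_force: [0.2, -0.1, -3.8]
opening: 0.0155
grip_force: 49.5
```

move_arm([
  [[0, 0, 1, 0], [0, 0, 1, 0], [0, 0, 1, 0], [0, 0, 1, 0], [0, 0, 0, 0]],
])

```text
t: 9.45
position: [0.576, -0.1668, 0.1241]
tcp_rot: [180.0, -0.0, -144.9]
contact_force: [-0.3, -0.7, -4.7]
opening: 0.0154
grip_force: 49.5
```

move_arm([
  [[0, 0, 0.5, 0], [0, 0, 0.5, 0], [0, 0, 0.5, 0], [0, 0, 0.5, 0], [0, 0, 0, 0]],
])

```text
t: 9.95
position: [0.576, -0.1669, 0.1222]
tcp_rot: [180.0, -0.0, -144.9]
contact_force: [-0.0, -0.3, -4.1]
opening: 0.0154
grip_force: 49.5
```

move_arm([
  [[0, 0, 0.5, 0], [0, 0, 0.5, 0], [0, 0, 0.5, 0], [0, 0, 0.5, 0], [0, 0, 0, 0]],
])

```text
t: 10.45
position: [0.576, -0.1669, 0.1202]
tcp_rot: [180.0, -0.0, -144.9]
contact_force: [-0.7, 0.6, -3.6]
opening: 0.0152
grip_force: 49.5
```

move_arm([
  [[0, 0, 0.5, 0], [0, 0, 0.5, 0], [0, 0, 0.5, 0], [0, 0, 0.5, 0], [0, 0, 0, 0]],
])

```text
t: 10.95
position: [0.576, -0.1668, 0.1182]
tcp_rot: [180.0, -0.0, -144.9]
contact_force: [0.5, -0.5, -4.0]
opening: 0.015
grip_force: 49.5
```

move_arm([
  [[0, 0, 1, 0], [0, 0, 1, 0], [0, 0, 1, 0], [0, 0, 0.5, 0], [0, 0, 0, 0]],
])

```text
t: 11.45
position: [0.576, -0.1668, 0.1147]
tcp_rot: [180.0, -0.0, -144.9]
contact_force: [-0.4, 0.2, -4.2]
opening: 0.0151
grip_force: 49.5
```

move_arm([
  [[0, 0, 0.5, 0], [0, 0, 0.5, 0], [0, 0, 0.5, 0], [0, 0, 0, 0], [0, 0, 0, 0]],
])

```text
t: 11.95
position: [0.576, -0.1669, 0.1133]
tcp_rot: [180.0, 0.0, -144.9]
contact_force: [0.4, 0.4, -5.0]
opening: 0.0154
grip_force: 49.5
```

move_arm([
  [[0, 0, 0.5, 0], [0, 0, 0.5, 0], [0, 0, 0.5, 0], [0, 0, 0, 0], [0, 0, 0, 0]],
])

```text
t: 12.45
position: [0.5761, -0.1669, 0.1119]
tcp_rot: [-180.0, 0.0, -144.9]
contact_force: [-1.9, 0.6, 0.1]
opening: 0.0156
grip_force: 50.1
```

move_arm([
  [[0, 0, 0, 0], [0, 0, 0, 0]],
], newtons=80)

```text
t: 12.65
position: [0.5761, -0.1669, 0.1119]
tcp_rot: [-180.0, 0.0, -144.9]
contact_force: [-1.3, 0.3, 0.8]
opening: 0.0146
grip_force: 82.8
```

move_arm([
  [[0, 0.15, 0, 0.043], [0, 0.15, 0, 0.043], [0, 0.15, 0, 0.043], [0, 0.15, 0, 0.043], [0, 0.15, 0, 0.043], [0, 0, 0, 0]],
])

```text
t: 13.25
position: [0.5759, -0.1667, 0.112]
tcp_rot: [-179.9, 0.0, -157.3]
contact_force: [0.3, -3.0, 1.0]
opening: 0.0145
grip_force: 82.9
```

move_arm([
  [[0, 0.15, 0, 0.043], [0, 0.15, 0, 0.043], [0, 0.15, 0, 0.043], [0, 0.15, 0, 0.043], [0, 0.15, 0, 0.043], [0, 0, 0, 0]],
])

```text
t: 13.85
position: [0.5757, -0.166, 0.112]
tcp_rot: [-179.9, 0.0, -169.5]
contact_force: [1.0, -3.9, 0.4]
opening: 0.0142
grip_force: 82.9
```

```bash
python3 - <<'E'
from h import *
C=cal("wrist");s=robot.read_state();print(s['position'],s['tcp_rot'],s['contact_force'],s['moment'])
im=vision.grab_frame("wrist");np.savez("w3.npz",K=C[0],R=C[1],t=C[2])
u,v=proj(C,[.493,-.18,.067]).astype(int);u=max(u,50);v=max(v,37);print(u-50,v-37,"x8")
cv2.imwrite("pics/w3.png",cv2.resize(im[v-37:v+38,u-50:u+50],(800,600),interpolation=2))
E
```

```text
[ 0.57570782 -0.16598207  0.11196376] [-1.79940943e+02  2.27237454e-02 -1.69546773e+02] [ 1.01440962 -3.86607007  0.38509838] [-0.85791867 -0.02238329 -0.02686919]
270 54 x8
```

View pics/w3.png

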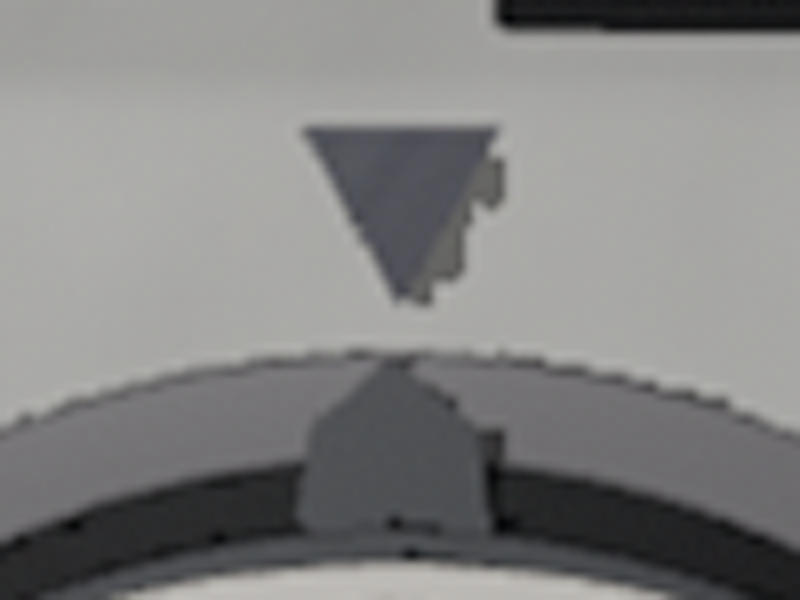

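The pointer tip (400,298) and tongue tip (395,358) face each other. Releasing and withdrawing.

move_arm([
  [[0, 0, 0, 0], [0, 0, 0, 0], [0, 0, 0, 0], [0, 0, 0, 0], [0, 0, 0, 0], [0, 0, 0, 0], [0, 0, 0, 0], [0, 0, 0, 0]],
], hand=1)

```text
t: 14.7
position: [0.5754, -0.1655, 0.1118]
tcp_rot: [180.0, 0.0, -169.6]
contact_force: [0.5, -0.1, -0.5]
opening: 0.0856
grip_force: 0.0
```

move_arm([
  [[0, 0, -5, 0], [0, 0, -10, 0], [0, 0, -15, 0], [0, 0, -20, 0], [0, 0, -20, 0], [0, 0, -20, 0], [0, 0, -10, 0], [0, 0, 0, 0], [0, 0, 0, 0], [0, 0, 0, 0]],
])

```text
t: 15.7
position: [0.575, -0.1654, 0.2109]
tcp_rot: [180.0, -0.1, -169.6]
contact_force: [0.3, -1.3, 0.0]
opening: 0.085
grip_force: 0.0
```

```bash
python3 - <<'E'
from h import *
C=cal("wrist");im=vision.grab_frame("wrist");sd=vision.grab_frame("side")
u,v=proj(C,[.535,-.175,.067]).astype(int);u=max(u,100);v=max(v,75);print(u-100,v-75,"x2",cal("side")[0][0,0])
a,b=proj(cal("side"),[.577,-.166,.08]).astype(int)
cv2.imwrite("pics/w4.png",cv2.resize(np.hstack([im[v-75:v+75,u-100:u+100],sd[b-75:b+75,a-100:a+100]]),(800,300),interpolation=2))
print(robot.read_state()['contact_force'])
E
```

```text
215 67 x2 452.96589866620326
[ 0.08765656  0.41517348 -0.65776896]
```

View pics/w4.png

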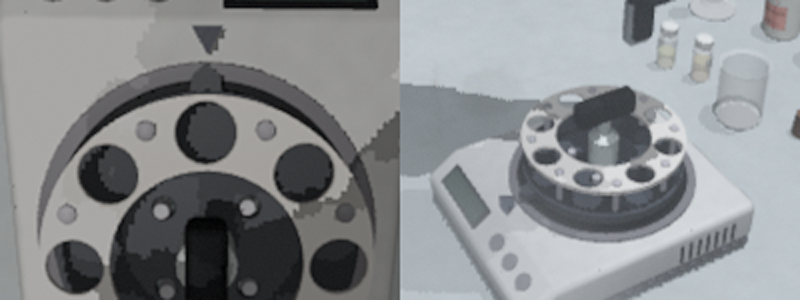

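The rack is seated with the studs visible in its holes. The tongue at (207,66) faces the pointer at (208,50), the vials and beaker stand undisturbed, and the gripper is clear.

```bash
python3 -c "
from bench import robot
print(robot.close_job())"
```

```text
the job is handed in; nothing more can be done
None
```

The rack is seated on the turntable with its tongue facing the pointer, the gripper is clear of everything, and the job was handed in at about 16 s; no verdict was returned.

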